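Vent, mains, start: bring the kiln up

TASK

Start the kiln: first switch on the vent fan at the small loose switch box, then the main switch on the sloping kiln controller, and last press the controller's round start key well down and let it spring back. Tap each one lightly with a fingertip, just enough to send it fully home - the two rocker switches on their raised end beside the little lamp. Do not pick up or shove the switch box, do not press the two arrow keys, and leave the pottery and tools around them where they are.

Things in the scene. Friction and masses are not known exactly. Their poses are not given: they have to be found in the camera images.
- switch_box: vent-fan switch box: loose grey box on rubber feet, 130 (x) x 86 (y) x 50 mm high, 0.6 to 1.2 kg, a white rocker on its flat steel top. Origin: centre of its underside; z up; x runs along the rocker from its off end to its on end, roughly away from the robot; an 11 mm amber lamp lies beyond the on end, 48 mm from the middle. Stands left or right of the robot, opposite the controller.
- vent_rocker (a joint): white rocker, 66 (box x) x 34 mm, two flat halves in a shallow V, pivot 55 mm above the table. 0 = off: the -x half lies level 5 mm above the box, the lamp (+x) half slopes up to 14 mm. 0.28 rad = on: lamp half level, 5 mm above the box. Stiff, stays where it is left: about 3 N at the tap point sinks it 7 mm to its stop, then the whole switch gives 1 mm per 6 N. Over 30 N damages it.
- vent_rocker_tap (a point): where to tap the vent rocker: on top of its lamp (+x) half, 24 mm from the pivot. Moves with the rocker, sinking 7 mm as it goes on; at joint 0 its axes are the switch box's axes, z straight up.
- controller: kiln controller: grey housing fixed to the table, 210 (x) x 270 mm (y), 50 mm high in front, 95 mm at the back: its aluminium panel slopes 0.21 rad down to the robot, its centre 72 mm up. Origin: centre of its underside; z up, x away from the robot, y left. On the panel: main rocker left, display at the back right; in front of it up arrow, down arrow, start key (y = 22, -33, -92 mm).
- main_rocker (a joint): black main rocker (panel y = +85 mm, mid-depth), 56 mm up-slope x 30 mm, shallow V, pivot 5 mm off the panel. 0 = off: near half parallel to the panel, far half (amber lamp end) raised, its end 13 mm up. 0.28 rad = on: far half parallel, 5 mm up. Stiff, stays where it is left: about 3 N at the tap point sinks it 6 mm to its stop, then the switch gives 1 mm per 6 N. Over 30 N damages it.
- main_rocker_tap (a point): where to tap the main rocker: on the top face of its far, raised half, 20 mm up the slope from the pivot. It moves with the rocker; at 0 its x axis points up the slope, y to the left and z straight out of the panel.
- start_key (a joint): round black start key, 30 mm across, standing 13 mm off the panel at its right-hand end (y = -92 mm), the only round one. Value = how far it is pushed into the panel: 0 free, 0.007 m fully down (from 0.004 m on it counts as pressed); sprung: 1.8 N to start it, 4.2 N at 4 mm, 6 N fully down, then the keypad gives 1 mm per 6 N; comes back when let go. More than 30 N damages it.
- start_key_tap (a point): centre of the start key's flat top; z points straight out of the panel, x up the slope, y to the left. It moves with the key.
- up_key (a joint): black triangular arrow key pointing up the slope, 29 mm wide, 11 mm proud, at y = +22 mm on the panel; 0 free, 0.007 m fully down. Not to be pressed.
- down_key (a joint): black triangular arrow key pointing down the slope, 29 mm wide, 11 mm proud, at y = -33 mm on the panel; 0 free, 0.007 m fully down. Not to be pressed.
- mug: white mug, 76 mm across and 88 mm high, handle to its +y; stands beside the switch box (to its left, 125 mm from its middle). Origin: centre of the underside. Leave it.
- kiln_post: kiln post: upright square hollow prop of pale fired clay, 38 x 38 x 76 mm, on the other side of the switch box (125 mm from its middle). Origin: centre of the underside. Leave it.
- wood_tool: flat wooden modelling tool, 170 mm long and up to 22 mm wide, 10 mm high, lying in front of the controller. Origin: on the table under its middle. Leave it.
- cone_plaque: clay bar 100 x 32 x 12 mm with three small leaning firing cones, 66 mm high in all, behind the controller. Origin: centre of the underside. Leave it.
- spray_bottle: clear spray bottle with a white trigger head, 72 mm across and 202 mm high, at the back in the middle. Origin: centre of the underside. Leave it.
- bowl: pale unglazed bowl, 136 mm across and 62 mm high, at the right. Origin: centre of the underside. Leave it.
- banding_wheel: banding wheel: dark foot and aluminium disc, 200 mm across and 92 mm high, at the left. Origin: centre of the underside. Leave it.
Not all that is in view belongs to the job. What is shaped like the switch_box but green or yellow is not meant.

How it is judged:
On the way, in this order (a step that is already met when the one before it is completed fails the run):
1. the vent-fan rocker is on (value of joint vent_rocker above 0.2 rad), for 0.1 s.
2. then the main rocker is on (value of joint main_rocker above 0.2 rad), for 0.1 s.
3. then the round start key is pressed (value of joint start_key above 0.004 m), for 0.05 s.
At the end, for the whole second after the job is handed in: both rockers on (beyond 0.20 of 0.28 rad), all three keys free (within 1 mm of fully up), the switch box standing at rest within 15 mm of where it stood, every bystander within 20 mm of where it stood (value of joint each of vent_rocker, main_rocker above 0.2 rad and value of joint each of start_key, up_key, down_key below 0.001 m and distance of switch_box from where it was at the start of the episode below 0.015 m and angle between switch_box's own z axis and vertical below 0.05 rad and linear speed of switch_box below 0.01 m/s and distance of each of mug, kiln_post, wood_tool, cone_plaque, spray_bottle, bowl, banding_wheel from where it was at the start of the episode below 0.02 m); the robot touches nothing.
It fails at once if wrong order: the main switch went on while the vent fan was off, or the start key was pressed while the main switch was off ((value of joint main_rocker above 0.14 rad and value of joint vent_rocker below 0.14 rad) or (value of joint start_key above 0.003 m and value of joint main_rocker below 0.14 rad)).
It fails at once if an arrow key was pressed (value of joint any of up_key, down_key above 0.003 m).
It fails at once if a control was hit harder than 30 N (contact force between any of the arm, the fingers and switch_box above 30 N or contact force between any of the arm, the fingers and controller above 30 N).
It fails at once if the switch box was shoved or lifted (distance of switch_box from where it was at the start of the episode above 0.015 m or height (world z) of switch_box above 0.008 m or angle between switch_box's own z axis and vertical above 0.12 rad).
It fails at once if a bystander was moved or knocked over (distance of any of mug, kiln_post, wood_tool, cone_plaque, spray_bottle, bowl, banding_wheel from where it was at the start of the episode above 0.02 m or angle between any of mug, kiln_post, wood_tool, cone_plaque, spray_bottle, bowl, banding_wheel's own z axis and vertical above 0.35 rad).
It also fails if it takes over 53 s, if anything falls off the work surface, if the arm or the gripper's body presses on something with over 40 N, if the wrist force passes 120 N, or if a joint passes its speed limit or range.

ROBOT

A 7-joint arm with a two-finger parallel gripper is mounted at the origin on the work surface. World frame = base frame: x ahead of the robot, y to its left, z up, the work surface at z = 0. Lengths are in m, angles in rad, forces in N, time in s.
With the tool pointing down it reaches from about 0.35 to 0.9 m from the base axis. Payload 8.1 kg.
Tool frame: the origin (TCP) lies midway between the tips of the shut fingers; the grasp point (between the pads) lies 19 mm behind it; z points along the fingers, y is the line along which they close (so a half turn about z gives the same grasp; the last joint's range is limited). The gripper opens to 92 mm and grips with 3 to 60 N. Pads are 19 mm wide; open, the fingers measure 130 mm over their backs; the gripper's body (75 mm by 190 mm) begins 47 mm behind the grasp point.
Start: joints at [1.246, 0.434, 0.025, 1.573, -0.012, 1.134, -0.075], TCP at [0.137, -0.61, 0.198] pointing down, gripper open.
Joint ranges: [-2.62, 2.62], [-0.44, 2.09], [-1.27, 1.32], [0.08, 2.57], [-1.32, 4.46], [0.12, 2], [-2.74, 2.74]. Speed limits (rad/s): [2.22, 2.22, 3.01, 3.01, 3.14, 3.14, 3.14].

INTERFACE

Orientations are given as a rotation vector (axis times angle).
In Python, from cell import arm gives the robot as it stands.
- The arm moves only by the tool move_arm, never from a script. Its argument "motion" is a list of rows, each an object of numbers: "tx", "ty", "tz": the shift along the tool's x, y, z normalised to -1 to 1, where 1 is 1000 mm; "twist": the turn about the tool's z normalised to -1 to 1, where 1 is pi/2 rad. In form: [{"tx": .., "ty": .., "tz": .., "twist": ..}, ...]. A call has 1 to 12 rows; each row shifts and turns the commanded pose from where the row before left it, along the tool's axes as they then stand; what a row does not reach is not made up. A row lasts 1/10 s, in which the tool goes at most 50 mm and 8.59 degrees, less where a joint would pass 70% of its speed; a pose out of reach is approached as far as the arm can. A call with a number of a shift or a turn outside -1 to 1 is refused whole. A call with a gripper value outside its range is refused whole. "gripper" is the gripper's target within -1 to 1 (shut at 1, half-way at 0, fully open at -1), set as the call begins (left out, the last holds). The fingers move at their own pace and stop on an object; "squeeze" is the grip in N (left out, the last holds). Time passes only in rows, so rows that do not move let the fingers close. It gives the time, the measured TCP pose, the force, the opening and the grip force at its end, in the units of the state.
- arm.observe(): the state, without advancing time (a new reading comes with each control period).
- arm.get_image(name): name is "scene" or "side" or "wrist"; returns the picture (420x560x3 uint8, red, green, blue); there is no depth.
- arm.calibration(name): a dict with "K" (3x3 intrinsics, pixels), "k1" (the pictures are not rectified: a ray, as slopes to the right and down, at radius r is drawn at 1 + k1 r^2 times it, then the intrinsics apply), "T" (4x4, takes a point from camera to world coordinates). Camera axes: x right, y down, z forward; pixel columns grow to the right and rows downward; lengths in m; the calibration is good to about 2 mm. A picture is of the moment at which its call begins: read the wrist's pose just before it. calibration takes no time and is no camera call; for the wrist camera it gives the pose at the moment of the call.
- arm.sign_off(): hands the job in; it is judged then, once.
Trained networks look in the newest picture that a camera, given by its name, has taken for a name from the list of things; names that differ only in an ending like _2 or _b are one class to them, and where a whole thing is asked for, a point or a joint stands for the part that bears it (a point fixed in the world has none). Each returns a list of dicts, best first, with "conf" (0 to 1); they miss things now and then, are a little off and sometimes report something else, mostly with a low value. They report only what shows in the picture. A call takes as long as a camera call. They do not tell look-alikes from the thing itself.
- arm.look_for(camera, query): "point" ([column, row] as shares, 0 to 1, of the picture: columns of its width, rows of its height, amid what is visible of it).
- arm.regions_of(camera, query): "region" (420x560 bool, what is visible of it) and "point" ([column, row] as shares, 0 to 1, of the picture: columns of its width, rows of its height, amid what is visible of it).
- arm.place_of(camera, query): "point" ([column, row] as shares, 0 to 1, of the picture: columns of its width, rows of its height: a listed point, or the origin of a listed thing).
The state is a dict: "clock": time; "joints": joint angles; "dq": joint speeds; "joint_efforts": joint torques, N m; "position": TCP position; "ee_rot": TCP orientation; "force": force on the tool from outside, world axes, zero at the start; "ft_torque": the same for the moment, N m; "width": opening from 0.0 (shut) to 1.0 (fully open); "gripper_force": force on a finger pad.
Only numpy, scipy, OpenCV 4.12 (cv2) and the standard library are available. Lean on these libraries where they do the work, as an engineer would, in place of code of your own. Each camera call takes 0.05 s, during which the arm holds its last target. There are 200 camera calls.

## Working session

There is one attempt and no reset: what is moved stays moved. The work goes in short steps, Python scripts to look and compute and a tool call to move; the robot and the scene stay as the last step left them, time stands still between calls to the robot, and variables do not carry over. Pictures are saved under pics/ and viewed, at most 10 in all, crops included, and the job is handed in when it is done.

Besides the shell and the picture viewer there is one more tool, called by a JSON object that holds its "method" and its "body". move_arm: Moves the arm, as the interface text tells. Scaled input: -1 to 1 covers 1000 mm each way for a shift and pi/2 rad each way for a turn. Its arguments: {"type":"object","properties":{"motion":{"type":"array","items":{"type":"object","properties":{"tx":{"type":"number"},"ty":{"type":"number"},"tz":{"type":"number"},"twist":{"type":"number"}}}},"gripper":{"type":"number"},"squeeze":{"type":"number"}},"required":["motion"]}

```bash
mkdir -p pics; ls; cat > h.py <<'E'
import numpy as np,cv2
from cell import arm
def ray(cal,p):
    K=np.array(cal["K"]);T=np.array(cal["T"]);u=np.array([p[0]*560,p[1]*420])
    d=np.array([(u[0]-K[0,2])/K[0,0],(u[1]-K[1,2])/K[1,1]]);s=d.copy()
    for _ in range(20): s=d/(1+cal["k1"]*(s@s))
    v=T[:3,:3]@np.r_[s,1];return T[:3,3],v/np.linalg.norm(v)
def atz(cal,p,z):
    o,v=ray(cal,p);return o+v*(z-o[2])/v[2]
def tri(rs):
    A=0;b=0
    for o,v in rs:
        P=np.eye(3)-np.outer(v,v);A=A+P;b=b+P@o
    x=np.linalg.solve(A,b);return x,[float(np.linalg.norm((np.eye(3)-np.outer(v,v))@(x-o))) for o,v in rs]
def proj(cal,X):
    T=np.array(cal["T"]);K=np.array(cal["K"]);c=T[:3,:3].T@(np.array(X)-T[:3,3]);s=c[:2]/c[2];s=s*(1+cal["k1"]*(s@s))
    return np.array([K[0,0]*s[0]+K[0,2],K[1,1]*s[1]+K[1,2]])
def save(cam,name):
    im=arm.get_image(cam);cv2.imwrite(f"pics/{name}.png",im[:,:,::-1]);return im
E
python3 - <<'E'
from h import *
np.set_printoptions(precision=4,suppress=True)
s=arm.observe();print(s["clock"],s["position"],s["ee_rot"],s["width"])
ims=[save(c,c+"0") for c in("scene","side")]
for c in("scene","side"):
    cal=arm.calibration(c);print(c,np.array(cal["T"])[:3,3])
    for q in("switch_box","vent_rocker_tap","controller","main_rocker_tap","start_key_tap","mug","kiln_post"):
        for r in arm.place_of(c,q)[:3]:
            z={"vent_rocker_tap":.062,"main_rocker_tap":.085,"start_key_tap":.075}.get(q,0)
            print(q,round(r["conf"],2),np.round(np.array(r["point"])*[560,420]),atz(cal,r["point"],z))
E
```

```text
pics
0.0 [ 0.1373 -0.6092  0.1969] [-3.1208 -0.3473  0.0005] 1.0029726744561076
scene [ 1.2862 -0.4494  1.4347]
switch_box 0.86 [369. 234.] [0.7421 0.2263 0.    ]
switch_box 0.73 [260. 186.] [0.3766 0.0318 0.    ]
vent_rocker_tap 0.67 [366. 222.] [0.7237 0.2169 0.062 ]
vent_rocker_tap 0.5 [339. 190.] [0.576  0.2218 0.062 ]
vent_rocker_tap 0.47 [262. 169.] [0.3589 0.0515 0.062 ]
controller 0.95 [219. 265.] [ 0.5685 -0.2422  0.    ]
controller 0.26 [248. 238.] [ 0.5344 -0.1129 -0.    ]
main_rocker_tap 0.55 [246. 238.] [ 0.5724 -0.1389  0.085 ]
start_key_tap 0.44 [187. 261.] [ 0.5383 -0.326   0.075 ]
mug 0.81 [372. 190.] [0.6076 0.344  0.    ]
kiln_post 0.74 [300. 198.] [0.4991 0.1185 0.    ]
side [0.3827 1.0429 1.1874]
switch_box 0.98 [270. 274.] [0.5593 0.2176 0.    ]
switch_box 0.89 [337. 237.] [0.3532 0.0276 0.    ]
switch_box 0.75 [214. 266.] [0.7527 0.2144 0.    ]
vent_rocker_tap 0.62 [339. 232.] [0.3469 0.0571 0.062 ]
vent_rocker_tap 0.55 [217. 260.] [0.7271 0.2333 0.062 ]
vent_rocker_tap 0.52 [261. 263.] [0.585  0.2238 0.062 ]
controller 0.65 [288. 181.] [ 0.5649 -0.2383  0.    ]
main_rocker_tap 0.5 [283. 183.] [ 0.5671 -0.1305  0.085 ]
start_key_tap 0.59 [301. 150.] [ 0.5267 -0.3435  0.075 ]
mug 0.84 [251. 305.] [0.5983 0.3455 0.    ]
kiln_post 0.83 [292. 247.] [0.5043 0.0959 0.    ]
```

```bash
python3 -c "
import cv2,numpy as np
a=cv2.imread('pics/scene0.png');b=cv2.imread('pics/side0.png')
cv2.imwrite('pics/both.png',cv2.resize(np.vstack([a,b]),(800,600)) if 0 else a)"
```

```text
(no output)
```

View pics/scene0.png

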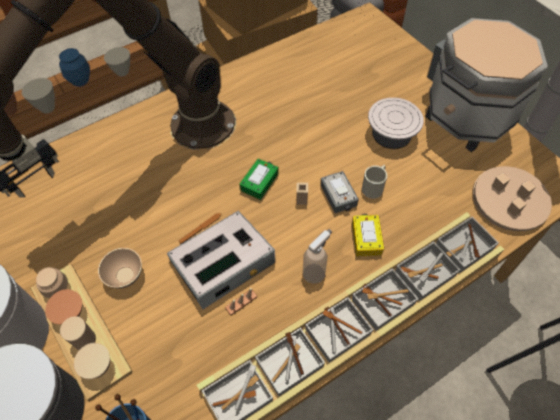

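View pics/side0.png

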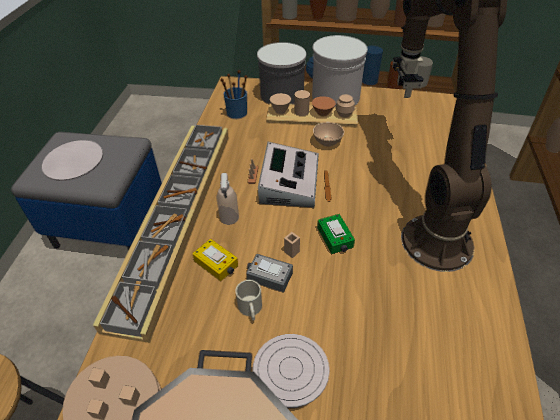

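The one meant is the grey box at scene px (339,190) and side px (270,274), between the mug (374,182) and the kiln post (303,193). The green box at (260,178) and the yellow one at (368,234) are look-alikes. I'll confirm with the wrist camera from above.

{"method": "move_arm", "body": {"motion": [{"tz": -0.04},{"tx": 0.029,"ty": -0.036,"tz": -0.01},{"tx": 0.029,"ty": -0.036,"tz": -0.01},{"tx": 0.029,"ty": -0.036,"tz": -0.01},{"tx": 0.029,"ty": -0.036,"tz": -0.01},{"tx": 0.029,"ty": -0.036},{"tx": 0.029,"ty": -0.036},{"tx": 0.029,"ty": -0.036},{"tx": 0.029,"ty": -0.036},{"tx": 0.029,"ty": -0.036},{"tx": 0.029,"ty": -0.036}], "gripper": 1}}

```text
invalid input
```

{"method": "move_arm", "body": {"motion": [{"tx": 0.029,"ty": -0.036},{"tx": 0.029,"ty": -0.036},{"tx": 0.029,"ty": -0.036},{"tx": 0.029,"ty": -0.036},{"tx": 0.029,"ty": -0.036},{"tx": 0.029,"ty": -0.036},{"tx": 0.029,"ty": -0.036},{"tx": 0.029,"ty": -0.036},{"tx": 0.01,"ty": -0.036},{"tx": 0,"ty": -0.036},{}]}}

```text
invalid input
```

```bash
cat > look.py <<'E'
from h import *
import sys
np.set_printoptions(precision=4,suppress=True)
s=arm.observe();print(s["clock"],s["position"],s["ee_rot"],s["joints"],s["force"])
cal=arm.calibration("wrist");im=save("wrist",sys.argv[1])
Z={"vent_rocker_tap":.062,"main_rocker_tap":.085,"start_key_tap":.068,"vent_rocker":.055,"main_rocker":.078}
for q in sys.argv[2:]:
    for r in arm.place_of("wrist",q)[:3]:
        print(q,round(r["conf"],2),np.round(np.array(r["point"])*[560,420]),atz(cal,r["point"],Z.get(q,0)), [a.round(4).tolist() for a in ray(cal,r["point"])])
E
python3 look.py w1 switch_box vent_rocker_tap vent_rocker mug kiln_post
```

```text
0.8 [ 0.1375 -0.6097  0.1977] [-3.1223 -0.3475 -0.    ] [ 1.2464  0.4345  0.025   1.5732 -0.0116  1.134  -0.0751] [-0.1997 -0.6668  0.4229]Traceback (most recent call last):
  File "look.py", line 8, in <module>
    for r in arm.place_of("wrist",q)[:3]:
             ~~~~~~~~~~~~^^^^^^^^^^^
ValueError: it knows: banding_wheel, bowl, cone_plaque, controller, kiln_post, main_rocker_tap, mug, spray_bottle, start_key_tap, switch_box, vent_rocker_tap, wood_tool
```

View pics/w1.png

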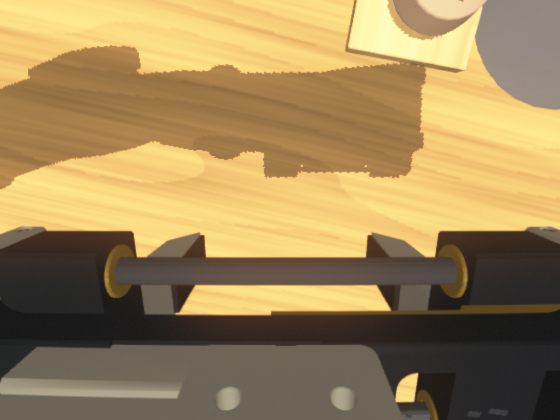

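The moves were refused, so this wrist picture only shows the start position: open fingers at rows 230–310 and bare table. I'll resend with every field filled in.

{"method": "move_arm", "body": {"motion": [{"tx": 0,"ty": 0,"tz": -0.04,"twist": 0},{"tx": 0.029,"ty": -0.036,"tz": -0.01,"twist": 0},{"tx": 0.029,"ty": -0.036,"tz": -0.01,"twist": 0},{"tx": 0.029,"ty": -0.036,"tz": -0.01,"twist": 0},{"tx": 0.029,"ty": -0.036,"tz": -0.01,"twist": 0},{"tx": 0.029,"ty": -0.036,"tz": 0,"twist": 0},{"tx": 0.029,"ty": -0.036,"tz": 0,"twist": 0},{"tx": 0.029,"ty": -0.036,"tz": 0,"twist": 0},{"tx": 0.029,"ty": -0.036,"tz": 0,"twist": 0},{"tx": 0.029,"ty": -0.036,"tz": 0,"twist": 0},{"tx": 0.029,"ty": -0.036,"tz": 0,"twist": 0}], "gripper": 1, "squeeze": 10}}

```text
clock: 2.05
position: [0.3417, -0.193, 0.2781]
ee_rot: [3.121, 0.347, 0.001]
force: [1.2, -1.0, -0.4]
width: 0.088
gripper_force: 0.0
```

{"method": "move_arm", "body": {"motion": [{"tx": 0.029,"ty": -0.04,"tz": 0,"twist": 0},{"tx": 0.029,"ty": -0.04,"tz": 0,"twist": 0},{"tx": 0.029,"ty": -0.04,"tz": 0,"twist": 0},{"tx": 0.029,"ty": -0.04,"tz": 0,"twist": 0},{"tx": 0.029,"ty": -0.04,"tz": 0,"twist": 0},{"tx": 0.029,"ty": -0.04,"tz": 0,"twist": 0},{"tx": 0.029,"ty": -0.04,"tz": 0,"twist": 0},{"tx": 0.025,"ty": -0.04,"tz": 0,"twist": 0},{"tx": 0.015,"ty": -0.03,"tz": 0,"twist": 0},{"tx": 0,"ty": 0,"tz": 0,"twist": 0},{"tx": 0,"ty": 0,"tz": 0,"twist": 0}]}}

```text
clock: 3.15
position: [0.501, 0.2006, 0.2774]
ee_rot: [3.122, 0.35, -0.001]
force: [-0.0, -0.4, -0.6]
width: 0.004
gripper_force: 0.0
```

```bash
python3 look.py w2 switch_box vent_rocker_tap mug kiln_post
```

```text
3.15 [0.501  0.2006 0.2774] [ 3.1219  0.3503 -0.0012] [ 0.0473  0.32   -0.6948  1.6152  0.2112  1.2841 -2.0301] [-0.0491 -0.4012 -0.5798]
switch_box 0.92 [276. 132.] [0.5609 0.2288 0.    ] [[0.567, 0.2156, 0.464], [-0.0131, 0.0285, -0.9995]]
vent_rocker_tap 0.64 [281. 113.] [0.5863 0.2266 0.062 ] [[0.567, 0.2156, 0.464], [0.0479, 0.0273, -0.9985]]
mug 0.58 [202.  82.] [0.6075 0.3503 0.    ] [[0.567, 0.2156, 0.464], [0.0834, 0.2777, -0.957]]
kiln_post 0.64 [338. 186.] [0.5012 0.115  0.    ] [[0.567, 0.2156, 0.464], [-0.1374, -0.21, -0.968]]
```

View pics/w2.png

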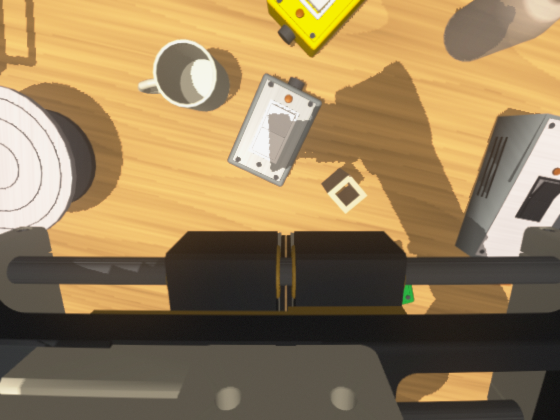

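The crop confirms the target: the grey box has corners at (267,75), (321,100), (282,184) and (230,160). Its amber lamp is at (289,99), at the far end. The mug is to its left (187,75) and the post to its right (345,193). Next I'll compute its yaw and the triangulated tap point.

```bash
python3 - <<'E'
from h import *
np.set_printoptions(precision=4,suppress=True)
im=cv2.imread('pics/w2.png')
cal=arm.calibration("wrist");S=[560,420]
C=np.array([(267,75),(321,100),(282,184),(230,160)])
W=np.array([atz(cal,c/S,.05) for c in C]);print(W)
m=(W[0]+W[1]-W[2]-W[3])/2;print("c",W.mean(0),"len",np.linalg.norm(m),"yaw",np.arctan2(m[1],m[0]))
L=atz(cal,np.array([289,99])/S,.051);print("lamp",L)
w=arm.place_of("wrist","vent_rocker_tap")[0]["point"]
print(tri([ray(arm.calibration("scene"),(339/560,190/420)),ray(arm.calibration("side"),(261/560,263/420)),ray(cal,w)]))
R=cv2.Rodrigues(np.array(arm.observe()["ee_rot"]))[0];print("toolyaw",np.arctan2(R[1,0],R[0,0]))
E
```

```text
[[0.6306 0.2519 0.05  ]
 [0.616  0.1759 0.05  ]
 [0.4947 0.202  0.05  ]
 [0.5119 0.2796 0.05  ]]
c [0.5633 0.2273 0.05  ] len 0.12295574105326533 yaw -0.22044182724766992
lamp [0.6078 0.2175 0.051 ]
(array([0.5834, 0.2226, 0.0635]), [0.007154783111774597, 0.0035374541105882146, 0.003930849148602424])
toolyaw 0.21977732518387136
```

{"method": "move_arm", "body": {"motion": [{"tx": 0.028,"ty": -0.002,"tz": 0,"twist": 0},{"tx": 0.028,"ty": -0.002,"tz": 0,"twist": 0},{"tx": 0.027,"ty": -0.001,"tz": 0,"twist": 0},{"tx": 0,"ty": 0,"tz": 0.03,"twist": 0.07},{"tx": 0,"ty": 0,"tz": 0.03,"twist": 0.07},{"tx": 0,"ty": 0,"tz": 0.03,"twist": 0.07},{"tx": 0,"ty": 0,"tz": 0.03,"twist": 0.07},{"tx": 0,"ty": 0,"tz": 0.02,"twist": 0},{"tx": 0,"ty": 0,"tz": 0.015,"twist": 0},{"tx": 0,"ty": 0,"tz": 0,"twist": 0},{"tx": 0,"ty": 0,"tz": 0,"twist": 0}]}}

```text
clock: 4.55
position: [0.5816, 0.2232, 0.1235]
ee_rot: [-3.122, 0.342, -0.001]
force: [0.1, 0.4, 0.7]
width: 0.01
gripper_force: 0.0
```

```bash
python3 look.py w3 switch_box vent_rocker_tap; python3 -c "
from h import *
for c in ('scene','side'):
    cal=arm.calibration(c);im=save(c,c+'3')
    u=proj(cal,[.581,.2235,.08]).astype(int);print(c,u)
    cv2.imwrite('pics/%s3c.png'%c,cv2.resize(im[u[1]-45:u[1]+45,u[0]-50:u[0]+50,::-1],(400,360),interpolation=cv2.INTER_CUBIC))
a=cv2.resize(cv2.imread('pics/w3.png'),(400,300));p=lambda x:cv2.imread('pics/%s3c.png'%x)
b=np.zeros((600,800,3),np.uint8);b[:300,:400]=a;b[240:600,400:]=p('side');b[300:600,:400]=p('scene')[30:330];cv2.imwrite('pics/m3.png',b)"
```

```text
4.55 [0.5816 0.2232 0.1235] [-3.1225  0.3421 -0.001 ] [-0.1003  0.5571 -0.5273  1.6345  0.3147  1.0349 -2.5129] [0.083  0.4217 0.7157]
switch_box 0.8 [265.  23.] [0.7475 0.2063 0.    ] [[0.6474, 0.2091, 0.3101], [0.3073, -0.0085, -0.9516]]
switch_box 0.73 [283. 213.] [0.5629 0.2302 0.    ] [[0.6474, 0.2091, 0.3101], [-0.2623, 0.0655, -0.9628]]
vent_rocker_tap 0.93 [281. 209.] [0.5844 0.227  0.062 ] [[0.6474, 0.2091, 0.3101], [-0.2455, 0.0695, -0.9669]]
vent_rocker_tap 0.84 [252.  25.] [0.7285 0.217  0.062 ] [[0.6474, 0.2091, 0.3101], [0.3105, 0.0302, -0.9501]]
vent_rocker_tap 0.74 [491. 385.] [0.3509 0.0551 0.062 ] [[0.6474, 0.2091, 0.3101], [-0.7124, -0.37, -0.5962]]
scene [341 187]
side [262 259]
```

View pics/m3.png

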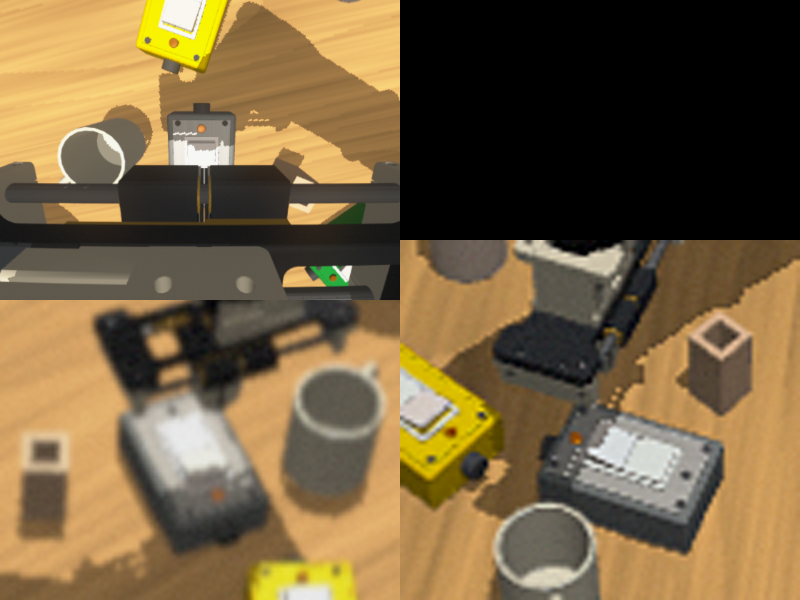

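The box is now square in the wrist view, with the rocker under the shut fingers, and both mug and post are clear. Descending.

{"method": "move_arm", "body": {"motion": [{"tx": 0,"ty": 0,"tz": 0.03,"twist": 0},{"tx": 0,"ty": 0,"tz": 0.02,"twist": 0},{"tx": 0,"ty": 0,"tz": 0.004,"twist": 0},{"tx": 0,"ty": 0,"tz": 0.004,"twist": 0},{"tx": 0,"ty": 0,"tz": 0.003,"twist": 0},{"tx": 0,"ty": 0,"tz": 0.003,"twist": 0},{"tx": 0,"ty": 0,"tz": 0.002,"twist": 0},{"tx": 0,"ty": 0,"tz": 0,"twist": 0},{"tx": 0,"ty": 0,"tz": 0,"twist": 0}]}}

```text
clock: 5.7
position: [0.5813, 0.2233, 0.0569]
ee_rot: [-3.123, 0.342, -0.0]
force: [0.2, -0.9, 0.0]
width: 0.005
gripper_force: 0.0
```

{"method": "move_arm", "body": {"motion": [{"tx": 0,"ty": 0,"tz": 0.001,"twist": 0},{"tx": 0,"ty": 0,"tz": 0.001,"twist": 0},{"tx": 0,"ty": 0,"tz": 0,"twist": 0}]}}

```text
clock: 6.0
position: [0.5811, 0.2231, 0.0546]
ee_rot: [3.123, -0.342, -0.0]
force: [0.5, 0.2, -0.6]
width: 0.004
gripper_force: 0.0
```

{"method": "move_arm", "body": {"motion": [{"tx": 0,"ty": 0,"tz": 0.001,"twist": 0},{"tx": 0,"ty": 0,"tz": 0,"twist": 0}]}}

```text
clock: 6.2
position: [0.5811, 0.2232, 0.0536]
ee_rot: [3.123, -0.342, -0.0]
force: [-0.3, 0.8, -0.5]
width: 0.009
gripper_force: 0.0
```

```bash
python3 -c "
from h import *
print(arm.observe()['force'],arm.observe()['position'],arm.observe()['joint_efforts'])
b=np.zeros((600,800,3),np.uint8)
a=save('wrist','w4');b[:300,:400]=cv2.resize(a[:,:,::-1],(400,300))
for i,c in enumerate(('scene','side')):
    cal=arm.calibration(c);im=save(c,c+'4');u=proj(cal,[.581,.2235,.06]).astype(int)
    b[300:,i*400:i*400+400]=cv2.resize(im[u[1]-30:u[1]+30,u[0]-40:u[0]+40,::-1],(400,300),interpolation=cv2.INTER_CUBIC)
cv2.imwrite('pics/m4.png',b)"
```

```text
[-0.27233732  0.81845786 -0.50923198] [0.58111188 0.22319716 0.05358017] [-3.36621108e-02 -7.20861983e+01 -8.92921776e+00 -2.56457466e+01
  6.07352075e-02 -1.12744966e-01 -9.90614004e-03]
```

View pics/m4.png

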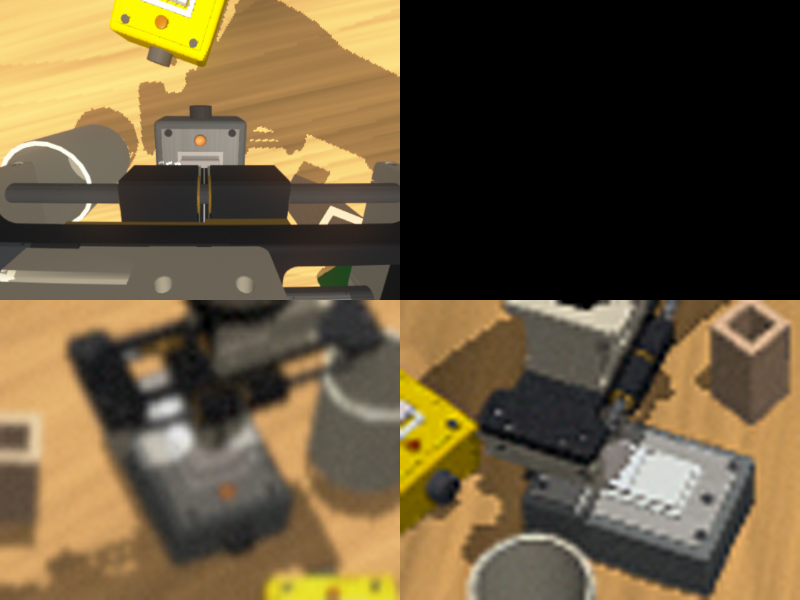

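The finger is on the lamp-side half of the rocker; the lamp shows at wrist (200,141) in the montage. No stop force yet, so I'll go on in 1 mm steps.

{"method": "move_arm", "body": {"motion": [{"tx": 0,"ty": 0,"tz": 0.001,"twist": 0},{"tx": 0,"ty": 0,"tz": 0,"twist": 0}]}}

```text
clock: 6.55
position: [0.5811, 0.2232, 0.0526]
ee_rot: [3.123, -0.342, -0.0]
force: [0.1, 0.1, 0.5]
width: 0.004
gripper_force: 0.0
```

{"method": "move_arm", "body": {"motion": [{"tx": 0,"ty": 0,"tz": 0.001,"twist": 0},{"tx": 0,"ty": 0,"tz": 0,"twist": 0}]}}

```text
clock: 6.75
position: [0.5811, 0.2232, 0.0515]
ee_rot: [3.123, -0.342, -0.0]
force: [0.6, 0.1, -0.7]
width: 0.004
gripper_force: 0.0
```

{"method": "move_arm", "body": {"motion": [{"tx": 0,"ty": 0,"tz": 0.001,"twist": 0},{"tx": 0,"ty": 0,"tz": 0,"twist": 0}]}}

```text
clock: 6.95
position: [0.5811, 0.2232, 0.0506]
ee_rot: [3.123, -0.342, -0.0]
force: [0.4, -0.3, 0.7]
width: 0.003
gripper_force: 0.0
```

{"method": "move_arm", "body": {"motion": [{"tx": 0,"ty": 0,"tz": 0.001,"twist": 0},{"tx": 0,"ty": 0,"tz": 0,"twist": 0}]}}

```text
clock: 7.15
position: [0.5811, 0.2232, 0.0496]
ee_rot: [3.123, -0.342, -0.0]
force: [-0.5, 0.5, 0.6]
width: 0.004
gripper_force: 0.0
```

```bash
python3 -c "
from h import *
im=save('side','side5');cal=arm.calibration('side');u=proj(cal,[.581,.2235,.06]).astype(int);print(u)
print(proj(cal,arm.observe()['position'])-u, proj(cal,[.5865,.222,.062])-u)
cv2.imwrite('pics/s5.png',cv2.resize(im[u[1]-30:u[1]+30,u[0]-40:u[0]+40,::-1],(800,600),interpolation=cv2.INTER_NEAREST))"
```

```text
[262 263]
[0.66748528 2.08780261] [-1.07357082 -0.72430191]
```

View pics/s5.png

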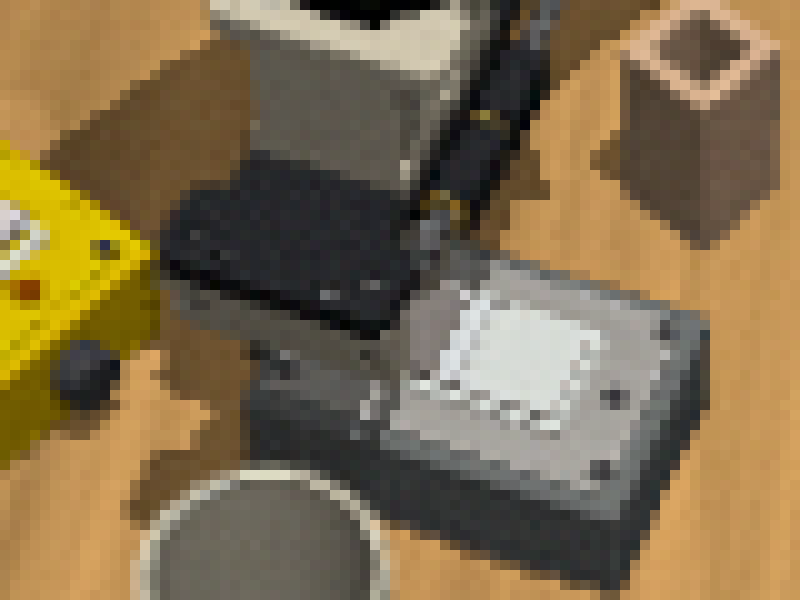

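```bash
python3 -c "
from h import *
s=arm.observe();print(s['joint_efforts'],s['force'],s['ft_torque'],s['position'])"
```

```text
[-5.73647500e-03 -7.21303725e+01 -8.90669435e+00 -2.53910762e+01
  5.58312249e-02 -8.76559038e-02 -5.54781058e-03] [-0.02404213  0.17412763 -0.85362051] [ 0.05920837  0.008658   -0.03037857] [0.58113144 0.22321369 0.04965333]
```

{"method": "move_arm", "body": {"motion": [{"tx": 0,"ty": 0,"tz": -0.02,"twist": 0},{"tx": 0,"ty": 0,"tz": 0,"twist": 0}]}}

```text
clock: 7.4
position: [0.5824, 0.2242, 0.0717]
ee_rot: [-3.121, 0.342, -0.004]
force: [-0.0, 0.9, 0.3]
width: 0.008
gripper_force: 0.0
```

```bash
python3 -c "
from h import *
s=arm.observe();print(s['joint_efforts'],s['force'],s['ft_torque'],s['position'])
im=save('side','side6');cal=arm.calibration('side');u=proj(cal,[.581,.2235,.06]).astype(int)
im2=cv2.imread('pics/side5.png');im3=cv2.imread('pics/side0.png')
w=arm.calibration('wrist')
f=lambda a,b:cv2.resize(a[u[1]-25:u[1]+35,u[0]-35:u[0]+45],b,interpolation=cv2.INTER_NEAREST)
b=np.vstack([np.hstack([f(im[:,:,::-1],(400,300)),f(im3,(400,300))]),np.hstack([cv2.resize(save('wrist','w6')[:,:,::-1],(400,300)),f(im2,(400,300))])])
cv2.imwrite('pics/m6.png',b)"
```

```text
[  0.76344877 -70.16678095  -8.2632637  -25.29105127  -0.14914374
   0.73112492   0.19746289] [-0.0199871   0.88729349  0.3343583 ] [ 0.06384829 -0.00010963  0.02179679] [0.58240448 0.22420668 0.07174107]
```

View pics/m6.png

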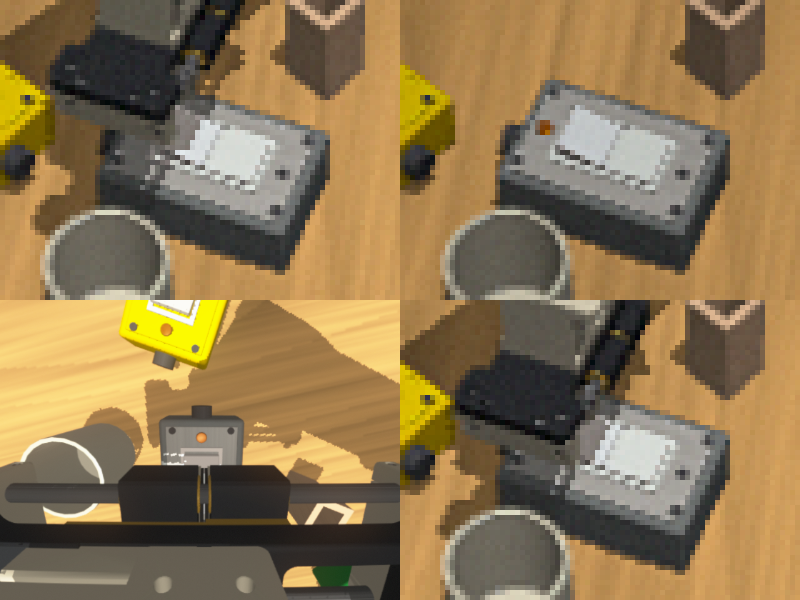

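I can't tell the rocker's state with the finger in the way. I'll back off upward and towards the robot, then compare with the first side picture.

{"method": "move_arm", "body": {"motion": [{"tx": 0,"ty": 0,"tz": -0.04,"twist": 0},{"tx": -0.03,"ty": 0,"tz": -0.03,"twist": 0},{"tx": -0.04,"ty": 0,"tz": 0,"twist": 0},{"tx": -0.04,"ty": 0,"tz": 0,"twist": 0},{"tx": 0,"ty": 0,"tz": 0,"twist": 0},{"tx": 0,"ty": 0,"tz": 0,"twist": 0}]}}

```text
clock: 8.1
position: [0.4731, 0.247, 0.1395]
ee_rot: [3.122, -0.34, 0.0]
force: [0.9, -0.2, 0.2]
width: 0.007
gripper_force: 0.0
```

```bash
python3 -c "
from h import *
s=arm.observe();print(s['force'],s['position'])
im=save('side','side7')[:,:,::-1];sc=save('scene','scene7')[:,:,::-1]
w=save('wrist','w7')[:,:,::-1]
cal=arm.calibration('wrist')
c=np.array([.563,.227]);e=np.array([.976,-.2187]);n=np.array([.2187,.976])
P=lambda X,Y,z:np.r_[c+X*e+Y*n,z]
u=proj(cal,P(0,0,.05)).astype(int);print('wrist box',u)
np.set_printoptions(precision=1,suppress=True)
for nm,cc in (('w',cal),('side',arm.calibration('side'))):
  for st,zl,zn in(('off',.064,.055),('on',.055,.064)):
    print(nm,st,[proj(cc,P(x,y,z)) for x,y,z in((.033,.017,zl),(.033,-.017,zl),(-.033,.017,zn),(-.033,-.017,zn))])
u0=proj(arm.calibration('side'),P(0,0,.05)).astype(int)
f=lambda a,u,h:cv2.resize(a[max(0,u[1]-h*3//4):u[1]+h*3//4,u[0]-h:u[0]+h],(400,300),interpolation=cv2.INTER_NEAREST)
b=np.vstack([np.hstack([f(im,u0,40),f(cv2.imread('pics/side0.png'),u0,40)]),np.hstack([f(w,u,80),f(w,np.array([280,210]),280)])])
cv2.imwrite('pics/m7.png',b);print(u0)"
```

```text
[ 0.87147963 -0.2109166   0.21290079] [0.47313925 0.2469722  0.13948015]
wrist box [285 103]
w off [array([265. ,  59.6]), array([306.8,  59.6]), array([266.7, 141.9]), array([304.8, 142. ])]
w on [array([265.7,  62. ]), array([306.1,  62.1]), array([266.1, 142.3]), array([305.5, 142.4])]
side off [array([256.2, 265. ]), array([260.5, 257.1]), array([275.6, 272.8]), array([279.5, 264.7])]
side on [array([256.4, 266.7]), array([260.6, 258.8]), array([275.5, 271.2]), array([279.5, 263. ])]
[268 266]
```

View pics/m7.png

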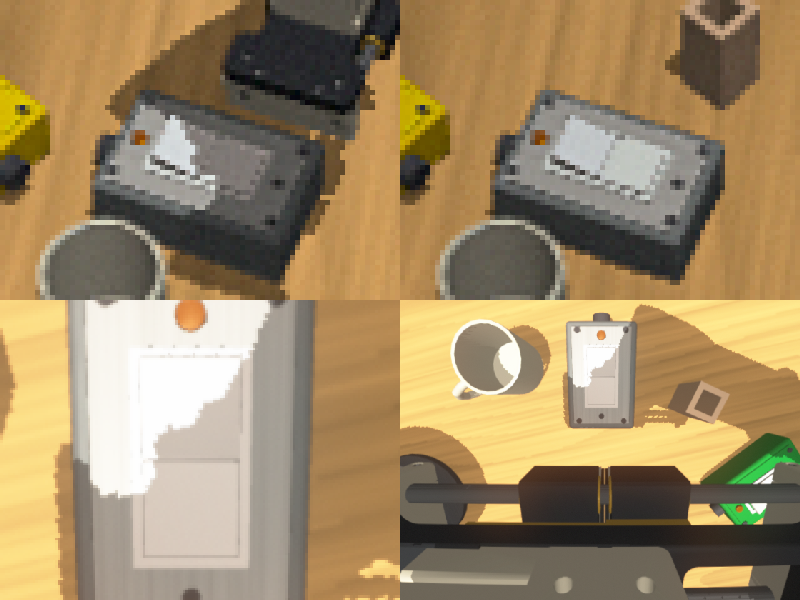

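The box and its neighbours are unmoved. The rocker shows at wrist crop (140–243, 357–556), about 3 mm left of and nearer than my estimate. Whether it is on can't be read from this view. I'll tap again, corrected, and press until the stop's force shows.

{"method": "move_arm", "body": {"motion": [{"tx": 0.036,"ty": -0.001,"tz": 0,"twist": 0},{"tx": 0.036,"ty": -0.001,"tz": 0,"twist": 0},{"tx": 0.035,"ty": -0.001,"tz": 0,"twist": 0},{"tx": 0,"ty": 0,"tz": 0.03,"twist": 0},{"tx": 0,"ty": 0,"tz": 0.03,"twist": 0},{"tx": 0,"ty": 0,"tz": 0.012,"twist": 0},{"tx": 0,"ty": 0,"tz": 0.008,"twist": 0},{"tx": 0,"ty": 0,"tz": 0.006,"twist": 0},{"tx": 0,"ty": 0,"tz": 0.003,"twist": 0},{"tx": 0,"ty": 0,"tz": 0,"twist": 0}]}}

```text
clock: 9.25
position: [0.5792, 0.227, 0.0512]
ee_rot: [-3.123, 0.342, -0.001]
force: [1.4, -0.1, 0.5]
width: 0.004
gripper_force: 0.0
```

{"method": "move_arm", "body": {"motion": [{"tx": 0,"ty": 0,"tz": 0.001,"twist": 0},{"tx": 0,"ty": 0,"tz": 0,"twist": 0}]}}

```text
clock: 9.45
position: [0.5792, 0.227, 0.0503]
ee_rot: [-3.123, 0.342, -0.001]
force: [-0.6, -0.6, -0.0]
width: 0.007
gripper_force: 0.0
```

{"method": "move_arm", "body": {"motion": [{"tx": 0,"ty": 0,"tz": 0.001,"twist": 0},{"tx": 0,"ty": 0,"tz": 0,"twist": 0}]}}

```text
clock: 9.65
position: [0.5789, 0.2268, 0.0488]
ee_rot: [3.123, -0.342, 0.0]
force: [-0.0, 0.2, 0.0]
width: 0.004
gripper_force: 0.0
```

{"method": "move_arm", "body": {"motion": [{"tx": 0,"ty": 0,"tz": 0.001,"twist": 0},{"tx": 0,"ty": 0,"tz": 0,"twist": 0}]}}

```text
clock: 9.85
position: [0.5788, 0.2267, 0.0476]
ee_rot: [3.123, -0.342, -0.0]
force: [1.3, -0.5, -0.2]
width: 0.004
gripper_force: 0.0
```

{"method": "move_arm", "body": {"motion": [{"tx": 0,"ty": 0,"tz": 0.001,"twist": 0},{"tx": 0,"ty": 0,"tz": 0,"twist": 0}]}}

```text
clock: 10.05
position: [0.5788, 0.2268, 0.0465]
ee_rot: [3.123, -0.342, -0.0]
force: [-0.2, -0.8, -0.6]
width: 0.008
gripper_force: 0.0
```

```bash
python3 -c "
from h import *
for _ in range(3):
    s=arm.observe();print(s['force'],s['ft_torque'],s['position']);arm.get_image('wrist')"
```

```text
[-0.24850437 -0.78131009 -0.61900012] [ 0.12220123  0.02407674 -0.00757865] [0.57879337 0.22679099 0.04654632]
[ 0.47928136 -0.73604922  0.17285107] [ 0.04798263 -0.01409317  0.0437447 ] [0.57882391 0.22679905 0.04661804]
[0.19411901 0.06474223 0.23457721] [ 0.00185979  0.0269023  -0.00845746] [0.57885119 0.2268184  0.04667411]
```

{"method": "move_arm", "body": {"motion": [{"tx": 0,"ty": 0,"tz": 0.001,"twist": 0},{"tx": 0,"ty": 0,"tz": 0,"twist": 0}]}}

```text
clock: 10.4
position: [0.5788, 0.2267, 0.0456]
ee_rot: [3.123, -0.342, -0.0]
force: [-0.7, -0.7, 0.5]
width: 0.009
gripper_force: 0.0
```

{"method": "move_arm", "body": {"motion": [{"tx": 0,"ty": 0,"tz": 0.001,"twist": 0},{"tx": 0,"ty": 0,"tz": 0,"twist": 0}]}}

```text
clock: 10.6
position: [0.5788, 0.2268, 0.0446]
ee_rot: [3.123, -0.342, -0.0]
force: [0.4, 0.1, 0.2]
width: 0.007
gripper_force: 0.0
```

```bash
python3 - <<'E'
from h import *
s=arm.observe();print(s['force'],s['position'])
ims={c:save(c,c+'9') for c in('side','scene')}
b=np.zeros((600,800,3),np.uint8)
for i,c in enumerate(ims):
    cal=arm.calibration(c);u=proj(cal,s['position']);o=(u-[32,45-5]).astype(int)
    cr=cv2.resize(np.ascontiguousarray(ims[c][o[1]:o[1]+48,o[0]:o[0]+64,::-1]),(800,600),interpolation=cv2.INTER_CUBIC)
    # crop taller around finger
    o=(u-[20,38]).astype(int);k=10
    cr=cv2.resize(np.ascontiguousarray(ims[c][o[1]:o[1]+60,o[0]:o[0]+40,::-1]),(400,600),interpolation=cv2.INTER_CUBIC)
    R=cv2.Rodrigues(np.array(s['ee_rot']))[0];p=np.array(s['position'])
    for dz in(0,-.02,-.04,-.066):
        for dx,dy in((.0095,0),(-.0095,0),(0,.019),(0,-.019)):
            q=(proj(cal,p+R@[dx,dy,dz])-o+.5)*k;cv2.circle(cr,tuple(q.astype(int)),3,(0,0,255) if dz==0 else (0,255,0),-1)
    b[:,i*400:i*400+400]=cr
cv2.imwrite('pics/m9.png',b)
E
```

```text
[0.44789761 0.08957163 0.15117288] [0.57880877 0.2267945  0.0445573 ]
```

View pics/m9.png

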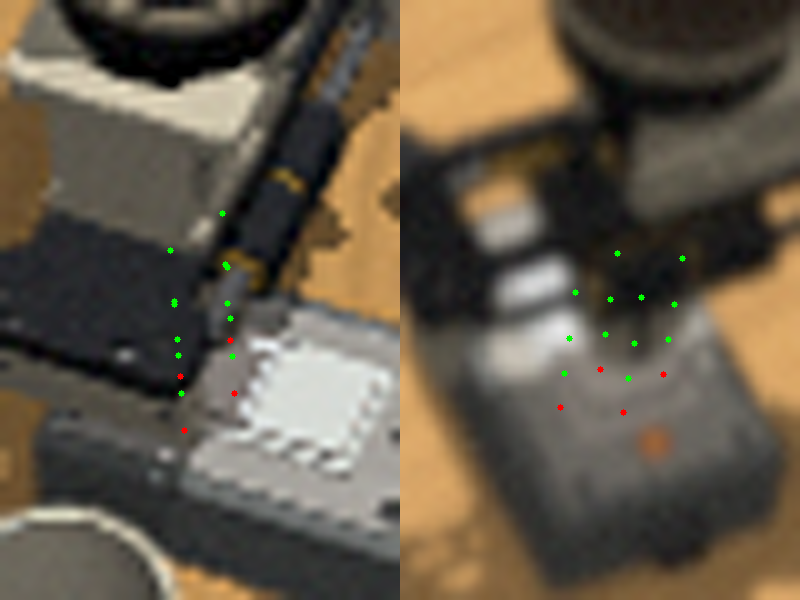

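Last picture: the real finger ends about 20 mm above the red TCP marks, at right (635,345) against marks around (612,390). So the tips sit roughly 19 mm behind the reported TCP and are only now reaching the rocker. Carrying on down gently.

{"method": "move_arm", "body": {"motion": [{"tx": 0,"ty": 0,"tz": 0.001,"twist": 0},{"tx": 0,"ty": 0,"tz": 0.001,"twist": 0},{"tx": 0,"ty": 0,"tz": 0,"twist": 0}]}}

```text
clock: 11.0
position: [0.5788, 0.2267, 0.0425]
ee_rot: [3.123, -0.342, -0.0]
force: [-0.4, 0.2, 0.2]
width: 0.006
gripper_force: 0.0
```

{"method": "move_arm", "body": {"motion": [{"tx": 0,"ty": 0,"tz": 0.001,"twist": 0},{"tx": 0,"ty": 0,"tz": 0.001,"twist": 0},{"tx": 0,"ty": 0,"tz": 0,"twist": 0}]}}

```text
clock: 11.3
position: [0.5788, 0.2268, 0.0406]
ee_rot: [3.123, -0.342, -0.0]
force: [-0.1, -1.4, 0.5]
width: 0.006
gripper_force: 0.0
```

{"method": "move_arm", "body": {"motion": [{"tx": 0,"ty": 0,"tz": 0.001,"twist": 0},{"tx": 0,"ty": 0,"tz": 0.001,"twist": 0}]}}

```text
clock: 11.5
position: [0.5789, 0.2268, 0.0387]
ee_rot: [3.123, -0.342, 0.0]
force: [1.2, -0.4, 0.3]
width: 0.006
gripper_force: 0.0
```

{"method": "move_arm", "body": {"motion": [{"tx": 0,"ty": 0,"tz": 0.001,"twist": 0},{"tx": 0,"ty": 0,"tz": 0.001,"twist": 0}]}}

```text
clock: 11.7
position: [0.5789, 0.2268, 0.0366]
ee_rot: [3.123, -0.342, -0.0]
force: [0.8, 0.2, -0.4]
width: -0.001
gripper_force: 0.0
```

{"method": "move_arm", "body": {"motion": [{"tx": 0,"ty": 0,"tz": 0.001,"twist": 0},{"tx": 0,"ty": 0,"tz": 0,"twist": 0}]}}

```text
clock: 11.9
position: [0.5788, 0.2268, 0.0355]
ee_rot: [3.123, -0.342, -0.0]
force: [1.1, -0.9, -0.1]
width: 0.006
gripper_force: 0.0
```

```bash
python3 - <<'E'
from h import *
np.set_printoptions(precision=1,suppress=True)
s=arm.observe();cal=arm.calibration("wrist");R=cv2.Rodrigues(np.array(s['ee_rot']))[0];p=np.array(s['position'])
T=np.array(cal["T"]);print("cam in tool (mm)",1e3*R.T@(T[:3,3]-p));print(R.T@T[:3,:3])
for dz in(0,-.019,-.04,-.066,-.09,-.12):print(dz,[proj(cal,p+R@[dx,dy,dz]) for dx,dy in((.0095,0),(-.0095,0),(.0095,.019))])
im=save("wrist","w10")
for n in("w2","w3","w10"):
    a=cv2.cvtColor(cv2.imread(f"pics/{n}.png"),6);print(n);print(a[215:330:6,270:302:4])
print(np.abs(cv2.imread("pics/w3.png").astype(int)-cv2.imread("pics/w10.png")).sum(2).max(1)[225:330:5])
E
```

```text
cam in tool (mm) [  67.4   -0.6 -186.7]
[[ 0.  -1.  -0.2]
 [ 1.   0.  -0. ]
 [ 0.  -0.2  1. ]]
0 [array([286.3, 221.3]), array([286.3, 248.3]), array([315.2, 221.3])]
-0.019 [array([286.4, 230.8]), array([286.4, 260.3]), array([318.3, 230.8])]
-0.04 [array([286.5, 243.9]), array([286.5, 276.6]), array([322.6, 243.8])]
-0.066 [array([286.7, 265.6]), array([286.7, 303.6]), array([329.7, 265.6])]
-0.09 [array([287. , 294.6]), array([286.9, 339. ]), array([339.1, 294.5])]
-0.12 [array([287.6, 354.4]), array([287.4, 409.8]), array([358.5, 354.1])]
w2
[[198 199 200 200 200 197 198 196]
 [190 188 188 189 191 194 195 197]
 [199 201 201 201 199 194 186 182]
 [ 45  43 103 193 194 146  56  44]
 [ 43  43  88  42 106  60  49  43]
 [ 40  40  74  38  98  52  59  39]
 [ 37  37  75  36 100  44  68  36]
 [ 38  39  84  39  66  42  80  39]
 [ 43  42  88  56  55  57  85  45]
 [ 42  41  94  60  60  61  94  41]
 [ 38  40  99  63  63  63 100  41]
 [ 37  41 103  62  62  64 100  40]
 [ 37  37  96  37  99  39  95  39]
 [ 36  36  95  35 106  39  89  38]
 [ 35  36  68  34 102  36  31  37]
 [ 37  38  56  35 106  
[... 948 characters left out ...]
 130 130 131 130]
 [ 38  38 108 180 183 144  53  39]
 [ 36  37  99  36  98  62  49  38]
 [ 35  36  83  33  96  52  63  37]
 [ 33  31  89  32  96  43  79  32]
 [ 40  40  99  41  67  45  93  41]
 [ 44  45 105  64  63  66 100  46]
 [ 43  43 110  71  71  70 110  45]
 [ 44  44 122  76  75  74 118  43]
 [ 43  43 126  74  73  74 116  43]
 [ 41  43 114  42 162  46 111  42]
 [ 41  42 113  42 162  44 104  42]
 [ 40  43  84  42 163  42  39  42]
 [ 41  39  69  42 161  44  35  44]
 [ 65  64  71  65 103  73  74  73]
 [ 25  27  27  26  27  27  25  27]
 [ 29  27  27  28  27  28  26  28]
 [ 28  29  26  28  28  28  26  29]]
[437 453 460 464 465 469 474  43  43  43  46  43 458 474 444 525 586 587
  37  36  34]
```

The wrist geometry agrees: the open pads in w1 are 162 px apart for 92 mm, so the tips are about 25 mm behind the reported TCP. Contact should come at a TCP height of about 0.036 and the stop at about 0.030. Continuing.

{"method": "move_arm", "body": {"motion": [{"tx": 0,"ty": 0,"tz": 0.001,"twist": 0},{"tx": 0,"ty": 0,"tz": 0.001,"twist": 0}]}}

```text
clock: 12.15
position: [0.5792, 0.2269, 0.0339]
ee_rot: [-3.123, 0.342, -0.001]
force: [0.3, -1.3, 2.0]
width: 0.003
gripper_force: 1.0
```

{"method": "move_arm", "body": {"motion": [{"tx": 0,"ty": 0,"tz": 0.001,"twist": 0},{"tx": 0,"ty": 0,"tz": 0.001,"twist": 0}]}}

```text
clock: 12.35
position: [0.5794, 0.2269, 0.0319]
ee_rot: [-3.123, 0.342, -0.001]
force: [1.1, -0.1, 2.1]
width: 0.005
gripper_force: 1.0
```

Contact at about TCP 0.035, with roughly 2 N. Now pressing to the stop.

{"method": "move_arm", "body": {"motion": [{"tx": 0,"ty": 0,"tz": 0.001,"twist": 0},{"tx": 0,"ty": 0,"tz": 0.001,"twist": 0}]}}

```text
clock: 12.55
position: [0.5791, 0.2269, 0.0297]
ee_rot: [-3.123, 0.342, -0.001]
force: [2.1, -0.4, 2.2]
width: 0.004
gripper_force: 1.0
```

{"method": "move_arm", "body": {"motion": [{"tx": 0,"ty": 0,"tz": 0.001,"twist": 0},{"tx": 0,"ty": 0,"tz": 0,"twist": 0}]}}

```text
clock: 12.75
position: [0.5788, 0.2269, 0.0286]
ee_rot: [-3.123, 0.342, 0.0]
force: [0.9, 0.8, 1.3]
width: 0.005
gripper_force: 0.7
```

{"method": "move_arm", "body": {"motion": [{"tx": 0,"ty": 0,"tz": 0.001,"twist": 0},{"tx": 0,"ty": 0,"tz": 0,"twist": 0}]}}

```text
clock: 12.95
position: [0.5788, 0.2268, 0.0276]
ee_rot: [3.123, -0.342, -0.0]
force: [1.5, 0.4, 1.7]
width: 0.007
gripper_force: 0.7
```

{"method": "move_arm", "body": {"motion": [{"tx": 0,"ty": 0,"tz": 0.001,"twist": 0},{"tx": 0,"ty": 0,"tz": 0,"twist": 0}]}}

```text
clock: 13.15
position: [0.5788, 0.2268, 0.0266]
ee_rot: [3.123, -0.342, -0.0]
force: [1.7, 0.5, 1.1]
width: 0.002
gripper_force: 0.6
```

{"method": "move_arm", "body": {"motion": [{"tx": 0,"ty": 0,"tz": 0.001,"twist": 0},{"tx": 0,"ty": 0,"tz": 0,"twist": 0}]}}

```text
clock: 13.35
position: [0.5789, 0.2269, 0.0259]
ee_rot: [3.123, -0.342, 0.0]
force: [-0.2, -0.8, 4.8]
width: 0.006
gripper_force: 2.6
```

Stop reached. I'll give it half a millimetre more, then lift off.

{"method": "move_arm", "body": {"motion": [{"tx": 0,"ty": 0,"tz": 0.0006,"twist": 0},{"tx": 0,"ty": 0,"tz": 0,"twist": 0}]}}

```text
clock: 13.55
position: [0.5789, 0.2269, 0.0255]
ee_rot: [3.123, -0.342, 0.0]
force: [0.5, -2.3, 6.8]
width: 0.006
gripper_force: 3.5
```

{"method": "move_arm", "body": {"motion": [{"tx": 0,"ty": 0,"tz": -0.01,"twist": 0},{"tx": 0,"ty": 0,"tz": -0.04,"twist": 0},{"tx": 0,"ty": 0,"tz": -0.045,"twist": 0},{"tx": 0,"ty": 0,"tz": -0.045,"twist": 0},{"tx": 0,"ty": 0,"tz": -0.045,"twist": 0},{"tx": -0.04,"ty": 0.02,"tz": 0,"twist": 0},{"tx": -0.04,"ty": 0.02,"tz": 0,"twist": 0},{"tx": 0,"ty": 0,"tz": 0,"twist": 0}]}}

```text
clock: 14.35
position: [0.4856, 0.2036, 0.2099]
ee_rot: [3.119, -0.336, -0.006]
force: [0.3, -0.3, 0.4]
width: 0.005
gripper_force: 0.0
```

```bash
python3 - <<'E'
from h import *
np.set_printoptions(precision=4,suppress=True)
cal=arm.calibration("wrist");save("wrist","w11");print(arm.observe()["position"])
for q in("switch_box","vent_rocker_tap","mug","kiln_post"):
    for r in arm.place_of("wrist",q)[:2]: print(q,round(r["conf"],2),np.round(np.array(r["point"])*[560,420]),atz(cal,r["point"],.055 if "tap" in q else 0))
E
```

```text
[0.489  0.2042 0.2104]
switch_box 0.75 [253. 129.] [0.5615 0.23   0.    ]
switch_box 0.58 [418. 236.] [0.3688 0.0355 0.    ]
vent_rocker_tap 0.56 [424. 267.] [0.35   0.0532 0.055 ]
mug 0.85 [154. 116.] [0.6052 0.3501 0.    ]
kiln_post 0.73 [346. 154.] [0.504  0.1175 0.    ]
```

The vent box and its neighbours are unmoved. Next, over to the controller.

{"method": "move_arm", "body": {"motion": [{"tx": 0.005,"ty": 0.04,"tz": -0.01,"twist": 0},{"tx": 0.007,"ty": 0.045,"tz": -0.01,"twist": 0},{"tx": 0.007,"ty": 0.045,"tz": -0.01,"twist": 0},{"tx": 0.007,"ty": 0.045,"tz": -0.01,"twist": 0},{"tx": 0.007,"ty": 0.045,"tz": -0.01,"twist": 0},{"tx": 0.007,"ty": 0.045,"tz": -0.01,"twist": 0},{"tx": 0.007,"ty": 0.045,"tz": -0.01,"twist": 0},{"tx": 0.007,"ty": 0.045,"tz": 0,"twist": 0},{"tx": 0,"ty": 0.04,"tz": 0,"twist": 0},{"tx": 0,"ty": 0,"tz": 0,"twist": 0},{"tx": 0,"ty": 0,"tz": 0,"twist": 0}]}}

```text
clock: 15.7
position: [0.4598, -0.1932, 0.2798]
ee_rot: [-3.122, 0.346, 0.001]
force: [0.7, 1.2, -0.1]
width: 0.006
gripper_force: 0.0
```

```bash
python3 look.py w12 controller main_rocker_tap start_key_tap wood_tool; python3 - <<'E'
from h import *
np.set_printoptions(precision=4,suppress=True)
S=np.array([560,420])
for q in("controller","main_rocker_tap","start_key_tap"):
    rs=[]
    for c in("scene","side","wrist"):
        r=arm.place_of(c,q)
        if r: print(q,c,r[0]["conf"]);rs.append(ray(arm.calibration(c),r[0]["point"]))
    print(tri(rs))
cal=arm.calibration("wrist");r=arm.regions_of("wrist","controller")
if r:
    m=r[0]["region"].astype(np.uint8);c=max(cv2.findContours(m,0,2)[0],key=cv2.contourArea);print(cv2.approxPolyDP(c,8,True)[:,0].tolist())
for q in("start_key_tap","main_rocker_tap"):
    r=arm.regions_of("wrist",q)
    if r: ys,xs=np.nonzero(r[0]["region"]);print(q,r[0]["conf"],len(xs),xs.min(),xs.max(),ys.min(),ys.max(),cv2.minAreaRect(np.c_[xs,ys].astype(np.float32)))
E
```

```text
15.7 [ 0.4598 -0.1932  0.2798] [-3.1218  0.3456  0.0006] [ 0.6165  0.1972 -0.3881  1.7186  0.0777  1.2416 -1.5813] [ 0.6659  1.1922 -0.0535]
controller 0.89 [297. 106.] [ 0.5566 -0.2317  0.    ] [[0.5257, -0.2076, 0.4664], [0.066, -0.0516, -0.9965]]
main_rocker_tap 0.64 [223. 105.] [ 0.5718 -0.1395  0.085 ] [[0.5257, -0.2076, 0.4664], [0.118, 0.1744, -0.9776]]
start_key_tap 0.84 [378. 108.] [ 0.5273 -0.3289  0.068 ] [[0.5257, -0.2076, 0.4664], [0.0039, -0.2913, -0.9566]]
wood_tool 0.71 [317. 197.] [ 0.4138 -0.2336  0.    ] [[0.5257, -0.2076, 0.4664], [-0.233, -0.0541, -0.971]]
wood_tool 0.18 [ 20. 174.] [0.5557 0.2246 0.    ] [[0.5257, -0.2076, 0.4664], [0.047, 0.6789, -0.7327]]
controller scene 0.84
controller side 0.68
controller wrist 0.89
(array([ 0.563 , -0.2337,  0.0012]), [0.01130501319085231, 0.008556643453317428, 0.007361697348966248])
main_rocker_tap scene 0.66
main_rocker_tap side 0.37
main_rocker_tap wrist 0.64
(array([ 0.572 , -0.1324,  0.0844]), [0.005571345146935219, 0.005067002689201403, 0.005475732575043731])
start_key_tap scene 0.47
start_key_tap side 0.59
start_key_tap wrist 0.84
(array([ 0.5319, -0.3215,  0.0925]), [0.007600738718299501, 0.0050824587366905824, 0.004820292108747109])
[[396, 0], [275, 0], [160, 37], [224, 200], [408, 151]]
start_key_tap 0.63 437 362 385 96 119 ((373.1000061035156, 107.30000305175781), (22.807889938354492, 22.807893753051758), 26.56505012512207)
main_rocker_tap 0.68 1112 212 248 93 141 ((230.7654571533203, 116.5902099609375), (47.8878059387207, 24.841350555419922), 68.96248626708984)
```

```bash
python3 - <<'E'
from h import *
np.set_printoptions(precision=4,suppress=True)
S=np.array([560,420]);cal=arm.calibration("wrist")
A=lambda p,z:atz(cal,np.array(p)/S,z)
for e in([(224,200),(408,151)],):
    for z in(.0,.05):
        w=A(e[0],z)-A(e[1],z);print(z,A(e[0],z),A(e[1],z),"len",np.linalg.norm(w),"yaw",np.arctan2(-w[0],w[1]))
w=A((160,37),.095)-A((224,200),.05);print("left edge",A((160,37),.095),np.linalg.norm(w),np.arctan2(w[1],w[0]))
im=arm.get_image("wrist");cv2.imwrite("pics/w13.png",im[:,:,::-1])
hsv=cv2.cvtColor(im,cv2.COLOR_RGB2HSV)
m=((hsv[...,2]<70)).astype(np.uint8);m[215:]=0
n,l,st,ce=cv2.connectedComponentsWithStats(m)
for i in range(1,n):
    if st[i,4]>60:
        ys,xs=np.nonzero(l==i);print(st[i],ce[i].round(1),np.round(cv2.boxPoints(cv2.minAreaRect(np.c_[xs,ys].astype(np.float32)))).tolist())
a=((hsv[...,0]<16)&(hsv[...,1]>180)&(hsv[...,2]>120)).astype(np.uint8);a[215:]=0
n,l,st,ce=cv2.connectedComponentsWithStats(a)
print([(ce[i].round(1).tolist(),int(st[i,4])) for i in range(1,n) if st[i,4]>8])
E
```

```text
0.0 [ 0.4404 -0.086   0.    ] [ 0.4542 -0.3857  0.    ] len 0.3000400164574855 yaw 0.04573312829045153
0.05 [ 0.4495 -0.0989  0.05  ] [ 0.4618 -0.3665  0.05  ] len 0.26790225337062895 yaw 0.04573312829045156
left edge [ 0.6579 -0.0892  0.095 ] 0.21340650737889272 0.04631112471148669
[ 297    6   79   68 2807] [336.3  43.1] [[285.0, 29.0], [369.0, 6.0], [381.0, 51.0], [298.0, 75.0]]
[ 268   88  121   56 3539] [330.9 117.4] [[268.0, 119.0], [385.0, 87.0], [393.0, 117.0], [276.0, 149.0]]
[217  94  36  45 610] [234.9 112.3] [[215.0, 99.0], [239.0, 91.0], [253.0, 136.0], [229.0, 144.0]]
[  13  147   29   68 1107] [ 27.7 181.6] [[11.0, 148.0], [31.0, 144.0], [44.0, 210.0], [25.0, 214.0]]
[]
```

```bash
python3 - <<'E'
from h import *
np.set_printoptions(precision=4,suppress=True)
S=np.array([560,420]);cal=arm.calibration("wrist");A=lambda p,z:atz(cal,np.array(p)/S,z)
c=np.array([.5606,-.2279]);psi=.046;X=np.array([np.cos(psi),np.sin(psi)]);Y=np.array([-X[1],X[0]])
f=lambda w:(round((w[:2]-c)@X,4),round((w[:2]-c)@Y,4))
print("rocker ctr",f(A((234,117.5),.081)),"far end",f(A((227,95),.09)),"near end",f(A((241,140),.073)),"key",f(A((373.1,107.3),.077)),f(A((373.5,107.5),.075)))
print("spray",A(np.array(arm.place_of("wrist","spray_bottle")[0]["point"])*S,0) if arm.place_of("wrist","spray_bottle") else 0)
r=arm.place_of("scene","spray_bottle");print(r and atz(arm.calibration("scene"),r[0]["point"],0))
s=arm.observe();p=np.array(s["position"]);R=cv2.Rodrigues(np.array(s["ee_rot"]))[0]
t=c+.012*X+.085*Y;d=np.r_[t,p[2]]-p;print("target",t,"now",p,"tool shift",R.T@d,"yaw",np.arctan2(R[1,0],R[0,0]))
E
```

```text
rocker ctr (np.float64(-0.0024), np.float64(0.081)) far end (np.float64(0.0239), np.float64(0.08)) near end (np.float64(-0.0309), np.float64(0.0819)) key (np.float64(-0.0356), np.float64(-0.0902)) (np.float64(-0.036), np.float64(-0.0913))
spray 0
[ 0.7567 -0.0134  0.    ]
target [ 0.5687 -0.1424] now [ 0.4594 -0.1923  0.2801] tool shift [ 0.0959 -0.0723  0.    ] yaw -0.21817815999684123
```

{"method": "move_arm", "body": {"motion": [{"tx": 0.032,"ty": -0.024,"tz": 0,"twist": 0},{"tx": 0.032,"ty": -0.024,"tz": 0.01,"twist": 0},{"tx": 0.031,"ty": -0.023,"tz": 0.01,"twist": 0},{"tx": 0,"ty": 0,"tz": 0.04,"twist": -0.085},{"tx": 0,"ty": 0,"tz": 0.04,"twist": -0.085},{"tx": 0,"ty": 0,"tz": 0.04,"twist": 0},{"tx": 0,"ty": 0,"tz": 0.035,"twist": 0},{"tx": 0,"ty": 0,"tz": 0.02,"twist": 0},{"tx": 0,"ty": 0,"tz": 0.008,"twist": 0},{"tx": 0,"ty": 0,"tz": 0,"twist": 0},{"tx": 0,"ty": 0,"tz": 0,"twist": 0}]}}

```text
clock: 17.8
position: [0.5684, -0.1435, 0.0783]
ee_rot: [3.14, 0.077, 0.003]
force: [0.1, 0.2, 1.0]
width: 0.008
gripper_force: 0.0
```

```bash
python3 - <<'E'
from h import *
np.set_printoptions(precision=4,suppress=True)
c=np.array([.5606,-.2279]);psi=.046;X=np.array([np.cos(psi),np.sin(psi)]);Y=np.array([-X[1],X[0]])
s=arm.observe();p=np.array(s["position"]);R=cv2.Rodrigues(np.array(s["ee_rot"]))[0]
print(s["clock"],p,(p[:2]-c)@X,(p[:2]-c)@Y,"yaw",np.arctan2(R[1,0],R[0,0]))
E
```

```text
17.8 [ 0.5684 -0.1435  0.0783] 0.011639000695168412 0.08391076143042321 yaw 0.04885220821470713
```

{"method": "move_arm", "body": {"motion": [{"tx": 0,"ty": 0,"tz": 0.008,"twist": 0},{"tx": 0,"ty": 0,"tz": 0.004,"twist": 0},{"tx": 0,"ty": 0,"tz": 0.003,"twist": 0},{"tx": 0,"ty": 0,"tz": 0.002,"twist": 0},{"tx": 0,"ty": 0,"tz": 0,"twist": 0}]}}

```text
clock: 18.3
position: [0.5677, -0.1435, 0.0602]
ee_rot: [3.141, 0.077, 0.001]
force: [0.3, -0.1, 1.6]
width: 0.002
gripper_force: 0.6
```

{"method": "move_arm", "body": {"motion": [{"tx": 0,"ty": 0,"tz": 0.001,"twist": 0},{"tx": 0,"ty": 0,"tz": 0.001,"twist": 0},{"tx": 0,"ty": 0,"tz": 0,"twist": 0}]}}

```text
clock: 18.6
position: [0.5678, -0.1435, 0.0583]
ee_rot: [3.141, 0.077, 0.001]
force: [0.6, 0.6, 3.4]
width: 0.009
gripper_force: 1.0
```

{"method": "move_arm", "body": {"motion": [{"tx": 0,"ty": 0,"tz": 0.001,"twist": 0},{"tx": 0,"ty": 0,"tz": 0.001,"twist": 0},{"tx": 0,"ty": 0,"tz": 0,"twist": 0}]}}

```text
clock: 18.9
position: [0.5675, -0.1435, 0.056]
ee_rot: [3.141, 0.077, 0.0]
force: [1.2, -0.2, 2.3]
width: 0.003
gripper_force: 1.1
```

Contact at about 0.0605. Continuing to the stop.

{"method": "move_arm", "body": {"motion": [{"tx": 0,"ty": 0,"tz": 0.001,"twist": 0},{"tx": 0,"ty": 0,"tz": 0,"twist": 0}]}}

```text
clock: 19.1
position: [0.5675, -0.1435, 0.055]
ee_rot: [-3.141, -0.077, 0.0]
force: [0.8, -0.2, 2.5]
width: 0.006
gripper_force: 1.1
```

{"method": "move_arm", "body": {"motion": [{"tx": 0,"ty": 0,"tz": 0.001,"twist": 0},{"tx": 0,"ty": 0,"tz": 0,"twist": 0}]}}

```text
clock: 19.3
position: [0.5675, -0.1435, 0.054]
ee_rot: [-3.141, -0.077, -0.0]
force: [0.8, 0.4, 2.7]
width: 0.008
gripper_force: 1.1
```

{"method": "move_arm", "body": {"motion": [{"tx": 0,"ty": 0,"tz": 0.001,"twist": 0},{"tx": 0,"ty": 0,"tz": 0,"twist": 0}]}}

```text
clock: 19.5
position: [0.5676, -0.1435, 0.0531]
ee_rot: [3.141, 0.077, 0.0]
force: [1.0, -0.8, 2.5]
width: 0.006
gripper_force: 1.4
```

{"method": "move_arm", "body": {"motion": [{"tx": 0,"ty": 0,"tz": 0.001,"twist": 0},{"tx": 0,"ty": 0,"tz": 0,"twist": 0}]}}

```text
clock: 19.7
position: [0.5678, -0.1435, 0.0524]
ee_rot: [3.141, 0.077, 0.001]
force: [0.8, 0.1, 5.9]
width: 0.008
gripper_force: 2.9
```

{"method": "move_arm", "body": {"motion": [{"tx": 0,"ty": 0,"tz": 0.0005,"twist": 0},{"tx": 0,"ty": 0,"tz": 0,"twist": 0}]}}

```text
clock: 19.9
position: [0.5679, -0.1435, 0.052]
ee_rot: [3.14, 0.077, 0.001]
force: [-0.7, 0.8, 7.6]
width: 0.005
gripper_force: 3.5
```

Main rocker is at its stop. I'll lift off and go to the round key at panel (-0.038, -0.091).

{"method": "move_arm", "body": {"motion": [{"tx": 0,"ty": 0,"tz": -0.01,"twist": 0},{"tx": 0,"ty": 0,"tz": -0.04,"twist": 0},{"tx": 0,"ty": 0,"tz": -0.02,"twist": 0},{"tx": -0.01,"ty": 0.035,"tz": 0,"twist": 0},{"tx": -0.01,"ty": 0.035,"tz": 0,"twist": 0},{"tx": -0.01,"ty": 0.035,"tz": 0,"twist": 0},{"tx": -0.01,"ty": 0.035,"tz": 0,"twist": 0},{"tx": -0.01,"ty": 0.034,"tz": 0,"twist": 0},{"tx": 0,"ty": 0,"tz": 0,"twist": 0},{"tx": 0,"ty": 0,"tz": 0,"twist": 0}]}}

```text
clock: 20.9
position: [0.5248, -0.3204, 0.1213]
ee_rot: [-3.14, -0.073, 0.002]
force: [0.5, 1.1, -0.3]
width: 0.002
gripper_force: 0.0
```

```bash
python3 - <<'E'
from h import *
np.set_printoptions(precision=4,suppress=True)
c=np.array([.5606,-.2279]);psi=.046;X=np.array([np.cos(psi),np.sin(psi)]);Y=np.array([-X[1],X[0]])
cal=arm.calibration("wrist");im=save("wrist","w20")
s=arm.observe();p=np.array(s["position"]);R=cv2.Rodrigues(np.array(s["ee_rot"]))[0]
print(s["clock"],p,(p[:2]-c)@X,(p[:2]-c)@Y,"yaw",np.arctan2(R[1,0],R[0,0]))
print("pred key px",[proj(cal,np.r_[c+x*X-.092*Y,.077]) for x in(-.036,)])
for r in arm.place_of("wrist","start_key_tap")[:2]:
    w=atz(cal,r["point"],.077);print(r["conf"],np.array(r["point"])*[560,420],(w[:2]-c)@X,(w[:2]-c)@Y)
for cam in("scene","side"):
    for r in arm.place_of(cam,"start_key_tap")[:1]:
        w=atz(arm.calibration(cam),r["point"],.077);print(cam,r["conf"],(w[:2]-c)@X,(w[:2]-c)@Y)
E
```

```text
20.95 [ 0.5256 -0.319   0.1215] -0.03918087537133562 -0.08934621771627324 yaw 0.048864488628585424
pred key px [array([287.3072, 211.5584])]
0.86 [288.512 211.806] -0.03620602075326682 -0.09297081799980163
scene 0.47 -0.033064069281026044 -0.08877469336867046
side 0.59 -0.03330342193690575 -0.11924738313173708
```

{"method": "move_arm", "body": {"motion": [{"tx": 0,"ty": 0.003,"tz": 0.03,"twist": 0},{"tx": 0,"ty": 0,"tz": 0.03,"twist": 0},{"tx": 0,"ty": 0,"tz": 0.006,"twist": 0},{"tx": 0,"ty": 0,"tz": 0.003,"twist": 0},{"tx": 0,"ty": 0,"tz": 0.001,"twist": 0},{"tx": 0,"ty": 0,"tz": 0,"twist": 0}]}}

```text
clock: 21.7
position: [0.5271, -0.3228, 0.0529]
ee_rot: [3.14, 0.077, 0.003]
force: [-0.1, -0.2, -1.4]
width: 0.006
gripper_force: 0.0
```

{"method": "move_arm", "body": {"motion": [{"tx": 0,"ty": 0,"tz": 0.001,"twist": 0},{"tx": 0,"ty": 0,"tz": 0.001,"twist": 0},{"tx": 0,"ty": 0,"tz": 0,"twist": 0}]}}

```text
clock: 22.0
position: [0.527, -0.323, 0.0503]
ee_rot: [3.14, 0.077, 0.003]
force: [1.8, -1.0, 3.2]
width: 0.006
gripper_force: 1.1
```

{"method": "move_arm", "body": {"motion": [{"tx": 0,"ty": 0,"tz": 0.001,"twist": 0},{"tx": 0,"ty": 0,"tz": 0.001,"twist": 0},{"tx": 0,"ty": 0,"tz": 0,"twist": 0}]}}

```text
clock: 22.3
position: [0.5267, -0.3229, 0.0478]
ee_rot: [3.14, 0.077, 0.001]
force: [2.2, -0.4, 3.8]
width: 0.002
gripper_force: 1.7
```

{"method": "move_arm", "body": {"motion": [{"tx": 0,"ty": 0,"tz": 0.001,"twist": 0},{"tx": 0,"ty": 0,"tz": 0.001,"twist": 0},{"tx": 0,"ty": 0,"tz": 0.001,"twist": 0},{"tx": 0,"ty": 0,"tz": 0,"twist": 0}]}}

```text
clock: 22.7
position: [0.5269, -0.3228, 0.0448]
ee_rot: [3.14, 0.077, 0.002]
force: [2.8, -0.7, 6.5]
width: 0.001
gripper_force: 2.5
```

{"method": "move_arm", "body": {"motion": [{"tx": 0,"ty": 0,"tz": 0.001,"twist": 0},{"tx": 0,"ty": 0,"tz": 0,"twist": 0}]}}

```text
clock: 22.9
position: [0.5271, -0.3228, 0.044]
ee_rot: [3.14, 0.077, 0.002]
force: [2.8, 0.6, 6.5]
width: 0.004
gripper_force: 2.8
```

The key is about 7 mm down at 6.5 N. Release and retreat.

{"method": "move_arm", "body": {"motion": [{"tx": 0,"ty": 0,"tz": 0.0005,"twist": 0},{"tx": 0,"ty": 0,"tz": -0.01,"twist": 0},{"tx": 0,"ty": 0,"tz": -0.04,"twist": 0},{"tx": 0,"ty": 0,"tz": -0.04,"twist": 0},{"tx": 0,"ty": 0,"tz": -0.04,"twist": 0},{"tx": -0.03,"ty": 0,"tz": -0.03,"twist": 0},{"tx": -0.04,"ty": -0.02,"tz": 0,"twist": 0},{"tx": -0.03,"ty": -0.03,"tz": 0,"twist": 0},{"tx": 0,"ty": 0,"tz": 0,"twist": 0},{"tx": 0,"ty": 0,"tz": 0,"twist": 0}]}}

```text
clock: 23.9
position: [0.4224, -0.2773, 0.2033]
ee_rot: [3.14, 0.077, -0.002]
force: [-0.1, -0.8, 0.4]
width: 0.002
gripper_force: 0.0
```

```bash
python3 - <<'E'
from h import *
np.set_printoptions(precision=3,suppress=True)
save("wrist","w21");s=arm.observe();print(s["clock"],s["position"],s["force"])
cal=arm.calibration("wrist");im=cv2.imread("pics/w21.png")
r=arm.regions_of("wrist","main_rocker_tap")
c=np.array([.5606,-.2279]);X=np.array([np.cos(.046),np.sin(.046)]);Y=np.array([-X[1],X[0]])
for st,zf,zn,xf,xn in(("off",.0903,.0715,.0247,-.0275),("on",.083,.0796,.0274,-.028)):
    print(st,[proj(cal,np.r_[c+x*X+y*Y,z]) for x,z in((xf,zf),(xn,zn)) for y in(.1,.07)])
if r:
    m=r[0]["region"];ys,xs=np.nonzero(m);print(r[0]["conf"],cv2.boxPoints(cv2.minAreaRect(np.c_[xs,ys].astype(np.float32))))
E
```

```text
23.95 [ 0.423 -0.278  0.203] [-0.438 -0.145 -0.25 ]
off [array([128.696,  21.919]), array([161.242,  21.473]), array([143.888,  85.374]), array([173.316,  85.176])]
on [array([132.335,  21.447]), array([164.143,  21.024]), array([140.172,  84.733]), array([170.357,  84.52 ])]
0.81 [[135.349  22.303]
 [166.936  18.693]
 [174.443  84.378]
 [142.856  87.988]]
```

The main rocker's slant in the image is 7.5 px, against 7 predicted for on and 13.6 for off, so it is on. Both stops were felt and nothing is touching. Handing in.

```bash
python3 -c "
from cell import arm
print(arm.sign_off())"
```

```text
the job is handed in; nothing more can be done
None
```

I switched on the vent fan, then the main switch, then pressed the start key about 7 mm and released it, and handed the job in at about 24 s; I felt both rocker stops, measured no force above about 8 N and saw nothing moved, but no verdict came back.

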